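# Clear the drying rack and stand the chopping board in it

### The arm

A 6-joint arm with a two-finger parallel gripper is mounted at the origin on the work surface. World frame = base frame: x ahead of the robot, y to its left, z up, the work surface at z = 0. Lengths are in m, angles in degrees, forces in N, time in s.
With the tool pointing down it reaches from about 0.375 to 0.9 m from the base axis. Payload 3.1 kg.
Tool frame: the origin (TCP) lies between the finger pads; the fingertips stand 11 mm ahead of it and the grasp point (between the pads) lies 8 mm behind it; z points along the fingers, y is the line along which they close (so a half turn about z gives the same grasp; the last joint's range is limited). The gripper opens to 87 mm and grips with 3 to 60 N. Pads are 19 mm wide; open, the fingers measure 117 mm over their backs; the gripper's body (75 mm by 190 mm) begins 51 mm behind the grasp point.
Start: joints at [-83.967, 30.224, 82.088, -0, 67.689, -10.227], TCP at [0.175, -0.6, 0.234] pointing down, gripper open.
Joint ranges: [-176.69, 176.69], [-43.24, 126.21], [12.49, 139.97], [-82, 262], [0, 151.66], [-163.58, 163.58]. Speed limits (degrees/s): [159.86, 159.86, 180, 180, 180, 180].

### API

Orientations are given as a 3x3 rotation matrix whose columns are the frame's x, y, z axes.
In Python, from rig import bot, viewer, workorder, models gives the robot as it stands.
- The arm moves only by the shell command python3 -m jog 'ROWS'. ROWS is JSON, a list of rows, each a list of 7 numbers: the opening, from 0 (shut) to 1 (fully open), then the shift along the tool's x, y, z in m, then the turn, a rotation vector about the tool's x, y, z in degrees. In form: [[claw, x, y, z, ax, ay, az], ...]. A call has 1 to 20 rows; each row is the pose to reach, as a shift and turn from the pose commanded when the call began, along the tool's axes at that moment; what a row does not reach only later rows make up. A row lasts 1/8 s, in which the tool goes at most 62.5 mm and 10.7 degrees, less where a joint would pass 70% of its speed; a pose out of reach is approached as far as the arm can. A call with a gripper value outside its range is refused whole. The fingers move at their own pace and stop on an object; the grip force is fixed at half the most. Time passes only in rows, so rows that repeat a pose let the fingers close. It gives the time, the measured TCP pose, the force, the opening and the grip force at its end, in the units of the state.
- bot.read_state(): the state, without advancing time (a new reading comes with each control period).
- viewer.capture(name): name is "scene" or "top" or "wrist"; returns (picture, depth): 420x560x3 uint8, blue, green, red; 420x560 float32, m along the optical axis (not along the pixel's ray), 0 where there is no reading.
- viewer.camera_info(name): a dict with "fx", "fy", "cx", "cy" (pixels), "dist_coeffs" ([k1, k2, p1, p2, k3] as OpenCV has them; the pictures are not rectified), "world_to_cam" (4x4, takes a point from world to camera coordinates). Camera axes: x right, y down, z forward; pixel columns grow to the right and rows downward; lengths in m; the calibration is good to about 2 mm. A picture is of the moment at which its call begins: read the wrist's pose just before it. camera_info takes no time and is no camera call; for the wrist camera it gives the pose at the moment of the call.
- workorder.hand_in(): hands the job in; it is judged then, once.
Trained networks look in the newest picture that a camera, given by its name, has taken for a name from the list of things; names that differ only in an ending like _2 or _b are one class to them, and where a whole thing is asked for, a point or a joint stands for the part that bears it (a point fixed in the world has none). Each returns a list of dicts, best first, with "p" (0 to 1); they miss things now and then, are a little off and sometimes report something else, mostly with a low value. They report only what shows in the picture. A call takes as long as a camera call.
- models.outline_of(camera, thing): "mask" (420x560 bool, what is visible of it).
- models.tip_of(camera, thing): "xyz" ([x, y, z] in m, in world coordinates, good to about 4 mm: a listed point, or the origin of a listed thing).
The state is a dict: "time_s": time; "joint_positions": joint angles; "qvel": joint speeds; "tau": joint torques, N m; "position": TCP position; "tcp_rot": TCP orientation; "force": force on the tool from outside, world axes, zero at the start; "moment": the same for the moment, N m; "opening": opening from 0.0 (shut) to 1.0 (fully open); "grasp_force": force on a finger pad.
Only numpy, scipy, OpenCV 4.12 (cv2) and the standard library are available. Lean on these libraries where they do the work, as an engineer would, in place of code of your own. Each camera call takes 0.05 s, during which the arm holds its last target. There are 200 camera calls.

### The job

The pot is in the way on top of the drying rack: lift it off and set it down gently, upright and wholly on the cork mat. Then take the wooden chopping board out of the green rinse stand and lower it upright into the rack's slot between the two blue slats, fully down and not poking out of the slot's ends. Let go of both, drop nothing, and leave everything else where it is.

Things in the scene. Friction and masses are not known exactly. Their poses are not given: they have to be found in the camera images.
- pot: Aluminium pot, 134 mm across the rim, 110 mm across the flat base, 85 mm high, walls 3 mm, about 0.36 kg. It stands on top of the rack at the start. Origin: centre of its underside, z up. Its wire swing handle hinges on two ears at the rim (at x = +/-74 mm, 85 mm above the underside).
- bail_grip (a point): Middle of the black grip of the pot's swing handle: a bar 12 mm thick and 70 mm long, 85 mm from the hinge line, running along this point's x axis (same as the pot's x axis). Below the black grip and to its sides the handle is 6 mm wire.
- bail (a joint): Lean of the pot's swing handle: 0 stands straight up, positive leans to the pot's -y side, stops at +/-0.5 rad. It stays where it is left, and the pot swings easily under it.
- rack: Fixed wooden drying rack: seven upright slats along its x axis, 170 mm long, 10 thick, 65 high, tops rounded, every 28 mm along y (-84 to +84 mm); slots 18 mm wide. Two blue slats (y = -56 and -28 mm) flank the slot to use, the others are brown. Origin: centre of its underside. In the last slot (y = +70 mm) stands a saucer, top 127 mm above the rack's underside.
- slot (a point): Middle of the floor of the slot between the blue slats (rack y = -42 mm, 12 mm above the rack's underside, 53 mm below the slat tops); axes as the rack's: x along the slot, y across it. The floor is the two cross rails of the rack.
- board: Wooden chopping board standing on edge in the green rinse stand, 14 mm thick (its y axis), 110 mm wide (x axis), 115 mm high, with a 36 mm wide handle tab on top in the middle, reaching to 165 mm; about 0.16 kg. Origin: middle of its lower edge, z up. Both faces are alike.
- board_tab (a point): Point in the middle of the board's handle tab, 145 mm above its lower edge, where it can be pinched across its 14 mm thickness (y axis).
- stand: Fixed green plastic rinse stand: tray 190 x 100 mm (x, y), 10 mm thick, with an upright holder 26 mm wide (y) and 134 mm long (x), 50 mm high over the drainboard, whose 18 mm wide pocket holds the board 10 mm above the drainboard. Origin: centre of its underside.
- mat: Fixed round cork mat on the drainboard, 170 mm across, 6 mm thick. Origin: centre of its underside.
- saucer: White saucer with a blue face, 120 mm across, 15 mm thick, standing on edge in the rack's last slot (leave alone). Origin: its lowest point.
- cup: Orange plastic cup, 72 mm across, 90 mm high, at the back (leave alone). Origin: centre of its underside.
- weight: Steel steam weight of the pressure cooker, 32 mm across, 40 mm high, at the back left (leave alone). Origin: centre of its underside.
- soap: Yellow washing-up bottle, 60 mm across, 130 mm high, at the back (leave alone). Origin: centre of its underside.
- spoon: Steel spoon lying on the drainboard, 170 mm long (leave alone).

How it is judged (in metres and radians):
On the way, in this order (a step that is already met when the one before it is completed fails the run):
1. the pot stands upright on the cork mat, let go, with the board still out of the rack (horizontal distance between pot and mat below 0.03 m and z of pot in the frame of mat below 0.011 m and angle between pot's own z axis and vertical below 0.1 rad and linear speed of pot below 0.03 m/s and contact force between the fingers and pot below 0.1 N and distance between board and slot above 0.1 m), for 0.2 s.
2. the board stands fully down in the slot between the blue slats, let go (y of board in the frame of slot between -0.007 and 0.007 m and x of board in the frame of slot between -0.03 and 0.03 m and z of board in the frame of slot between -0.006 and 0.006 m and angle between board's own z axis and vertical below 0.15 rad and angle between the x axis of board and the x axis of rack, either way round below 0.12 rad and linear speed of board below 0.03 m/s and contact force between the fingers and board below 0.1 N), for 0.2 s.
At the end, for the whole second after the job is handed in: Pot upright (0.1 rad) and still on the mat, centres within 30 mm. Board still in the blue slot: lower edge within 6 mm of the floor, 7 mm of its middle line, 30 mm of its middle along it, tilt under 0.15, in line within 0.12 rad. Saucer still in its slot (moved under 30 mm, tilt under 0.35 rad) (horizontal distance between pot and mat below 0.03 m and z of pot in the frame of mat below 0.011 m and angle between pot's own z axis and vertical below 0.1 rad and linear speed of each of pot, board below 0.03 m/s and y of board in the frame of slot between -0.007 and 0.007 m and x of board in the frame of slot between -0.03 and 0.03 m and z of board in the frame of slot between -0.006 and 0.006 m and angle between board's own z axis and vertical below 0.15 rad and angle between the x axis of board and the x axis of rack, either way round below 0.12 rad and distance of saucer from where it was at the start of the episode below 0.03 m and angle between saucer's own z axis and vertical below 0.35 rad); the robot touches nothing.
It fails at once if the pot is tipped more than 0.6 rad (angle between pot's own z axis and vertical above 0.6 rad).
It fails at once if the pot drops onto the mat (over 0.6 m/s just above it) (horizontal distance between pot and mat below 0.12 m and z of pot in the frame of mat below 0.04 m and linear speed of pot above 0.6 m/s).
It fails at once if the board drops into the rack (over 0.6 m/s inside the slot) (horizontal distance between board and slot below 0.06 m and z of board in the frame of slot below 0.06 m and linear speed of board above 0.6 m/s).
It fails at once if the saucer is knocked out of place (moved over 40 mm or tilted over 0.5 rad) (distance of saucer from where it was at the start of the episode above 0.04 m or angle between saucer's own z axis and vertical above 0.5 rad).
It fails at once if cup, steam weight, soap bottle or spoon is moved over 40 mm or knocked over (distance of any of spoon, cup, weight, soap from where it was at the start of the episode above 0.04 m or angle between any of cup, weight, soap's own z axis and vertical above 0.5 rad).
It also fails if it takes over 70 s, if anything falls off the work surface, if the arm or the gripper's body presses on something with over 40 N, if the wrist force passes 120 N, or if a joint passes its speed limit or range.

## Working session

There is one attempt and no reset: what is moved stays moved. The work goes in short steps, Python scripts to look and compute and a shell command to move; the robot and the scene stay as the last step left them, time stands still between calls to the robot, and variables do not carry over. Pictures are saved under pics/ and viewed, at most 10 in all, crops included, and the job is handed in when it is done.

```bash
mkdir -p pics; cat > h.py <<'E'
import numpy as np, cv2
from rig import bot, viewer, workorder, models
np.set_printoptions(precision=4,suppress=True)
def cloud(cam,mask=None,img=None):
    im,d=viewer.capture(cam); I=viewer.camera_info(cam)
    K=np.array([[I["fx"],0,I["cx"]],[0,I["fy"],I["cy"]],[0,0,1.]]); D=np.array(I["dist_coeffs"],float)
    h,w=d.shape; u,v=np.meshgrid(np.arange(w),np.arange(h))
    n=cv2.undistortPoints(np.stack([u,v],-1).reshape(-1,1,2).astype(np.float64),K,D).reshape(h,w,2)
    P=np.concatenate([n*d[...,None],d[...,None]],-1)
    T=np.linalg.inv(np.array(I["world_to_cam"])); W=P@T[:3,:3].T+T[:3,3]
    W[d<=0]=np.nan
    return im,W
def tool(p):
    s=bot.read_state(); return np.array(s["tcp_rot"]).T@(np.array(p)-np.array(s["position"]))
E
python3 - <<'E'
from h import *
s=bot.read_state();print(s["time_s"],s["position"],s["opening"]);print(np.array(s["tcp_rot"]))
for c in("scene","top"):
    im,W=cloud(c);cv2.imwrite(f"pics/{c}0.png",im);np.save(f"{c}0.npy",W)
    for t in "pot bail_grip rack slot board board_tab stand mat saucer cup weight soap spoon".split():
        r=models.tip_of(c,t); print(c,t,[(round(x["p"],2),np.round(x["xyz"],4)) for x in r[:2]])
E
```

```text
0.0 [ 0.175  -0.5993  0.2326] 0.997453181436064
[[ 0.96    0.28   -0.0002]
 [ 0.28   -0.96    0.0021]
 [ 0.0004 -0.0021 -1.    ]]
scene pot [(0.63, array([ 0.5474, -0.0519,  0.0718])), (0.3, array([ 0.7625, -0.085 ,  0.0059]))]
scene bail_grip [(0.84, array([ 0.5487, -0.0529,  0.2431])), (0.39, array([ 0.567 , -0.2823,  0.1605]))]
scene rack [(0.74, array([ 0.5424, -0.0237,  0.0057])), (0.54, array([ 0.7302, -0.2851,  0.006 ]))]
scene slot []
scene board [(0.73, array([ 0.5653, -0.2821,  0.0195]))]
scene board_tab [(0.89, array([ 0.5651, -0.2847,  0.1618]))]
scene stand [(0.8, array([ 0.5662, -0.2826,  0.0067]))]
scene mat [(0.81, array([0.4788, 0.3298, 0.0066]))]
scene saucer [(0.63, array([0.5406, 0.049 , 0.0151])), (0.32, array([0.7041, 0.2638, 0.0081]))]
scene cup [(0.81, array([0.7663, 0.1136, 0.0062])), (0.17, array([ 0.7283, -0.2869,  0.0039]))]
scene weight [(0.58, array([0.7044, 0.2601, 0.0076]))]
scene soap [(0.57, array([ 0.7633, -0.0863,  0.0069]))]
scene spoon [(0.98, array([ 0.7293, -0.2867,  0.0048]))]
top pot [(0.8, array([ 0.5484, -0.056 ,  0.0705]))]
top bail_grip [(0.71, array([0.4832, 0.3311, 0.0056])), (0.51, array([ 0.5555, -0.0482,  0.2425]))]
top rack []
top slot []
top board [(0.79, array([ 0.5625, -0.2838,  0.0151]))]
top board_tab [(0.81, array([ 0.565 , -0.2826,  0.1614]))]
top stand [(0.85, array([ 0.5655, -0.2805,  0.0032]))]
top mat [(0.94, array([0.4833, 0.3332, 0.0001]))]
top saucer [(0.52, array([0.5315, 0.046 , 0.0101]))]
top cup [(0.8, array([0.7667, 0.1133, 0.005 ]))]
top weight [(0.72, array([0.7032, 0.2614, 0.0048])), (0.35, array([ 0.5647, -0.2841, -0.0006]))]
top soap [(0.73, array([ 0.7609, -0.0826,  0.0056])), (0.51, array([ 0.5607, -0.2854,  0.1639]))]
top spoon [(0.81, array([ 0.7315, -0.2884,  0.0044]))]
```

View pics/scene0.png

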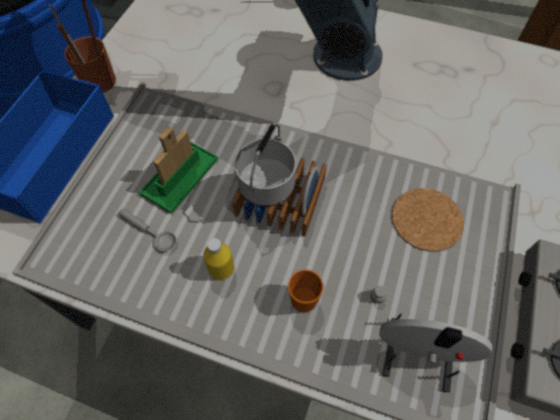

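View pics/top0.png

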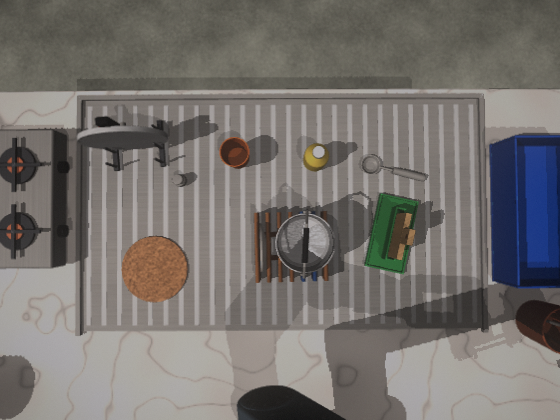

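Both views agree: the pot is over the rack (top ~305,243) with its handle bar near-vertical in the picture, the board is in the green stand (~400,235), and the mat is at ~(154,268). Next I'll get the yaws from the point clouds.

```bash
cat > yaw.py <<'E'
from h import *
def rect(P,n):
    P=P[~np.isnan(P).any(1)]
    if len(P)<8: print(n,"few",len(P));return
    (c,s,a)=cv2.minAreaRect((P[:,:2]*1000).astype(np.float32))
    q=P[:,:2]-P[:,:2].mean(0);v=np.linalg.svd(q,full_matrices=False)[2][0]; v*=np.sign(v[0]+1e-9)
    print(n,len(P),"c",np.round(c,1),"size",np.round(s,1),"yawrect",round(a,1),"pca",round(np.degrees(np.arctan2(v[1],v[0])),1),"mean",P.mean(0),"zmax",P[:,2].max().round(4))
E
python3 - <<'E'
from yaw import *
for c in("scene","top"):
    W=np.load(f"{c}0.npy");x,y,z=W[...,0],W[...,1],W[...,2]
    near=lambda a,b,r:np.hypot(x-a,y-b)<r
    rect(W[near(.55,-.05,.07)&(z>.215)],c+" grip")
    rect(W[near(.55,-.05,.09)&(z>.14)&(z<.17)],c+" rim")
    rect(W[near(.565,-.283,.1)&(z>.07)&(z<.2)],c+" board")
    rect(W[near(.565,-.283,.1)&(z>.135)&(z<.2)],c+" tab")
    rect(W[near(.565,-.283,.12)&(z>.006)&(z<.016)],c+" stand")
    rect(W[near(.54,-.025,.16)&(z>.05)&(z<.068)],c+" racktops")
    rect(W[near(.54,.047,.08)&(z>.08)&(z<.14)&(y>.02)],c+" saucer")
    rect(W[near(.48,.332,.12)&(z>.004)&(z<.02)],c+" mat")
    for a in (.45,.47,.61,.62,.63):
        m=(abs(x-a)<.006)&(abs(y+.02)<.13)&(z>.05)&(z<.075)
        print(a,np.round(np.sort(y[m]),3))
im=cv2.imread("pics/top0.png");b=im.astype(int)
W=np.load("top0.npy")
m=(b[...,0]>b[...,2]+25)&(np.hypot(W[...,0]-.54,W[...,1]+.02)<.16)
print("blue",W[m][:40])
E
```

```text
scene grip 261 c [555.2 -47.4] size [ 12.  122.7] yawrect 86.9 pca -4.3 mean [ 0.5615 -0.0474  0.2407] zmax 0.2492
scene rim 672 c [551.4 -52.4] size [134.2 132.6] yawrect 27.3 pca 14.3 mean [ 0.5511 -0.0511  0.1511] zmax 0.1693
scene board 1113 c [ 564.7 -281.1] size [ 18.  111.9] yawrect 77.7 pca -14.1 mean [ 0.5691 -0.2781  0.1217] zmax 0.1835
scene tab 291 c [ 564.5 -280.9] size [16.3 37.3] yawrect 75.8 pca -18.3 mean [ 0.5674 -0.2787  0.1641] zmax 0.1835
scene stand 1880 c [ 568.8 -280.5] size [228.5 239.1] yawrect 32.2 pca -51.3 mean [ 0.5827 -0.2701  0.0103] zmax 0.016
scene racktops 608 c [539.1 -22.3] size [171.1 178.1] yawrect 1.0 pca -46.0 mean [0.5681 0.0084 0.0616] zmax 0.068
scene saucer 291 c [540.1  44.9] size [112.7  16.3] yawrect 1.1 pca -0.0 mean [0.548  0.0487 0.1065] zmax 0.1325
scene mat 6025 c [480.3 331.7] size [239.1 237.7] yawrect 12.9 pca 32.5 mean [0.4866 0.3319 0.0086] zmax 0.0175
0.45 [0.    0.005 0.006 0.007 0.008 0.008 0.028 0.028 0.03  0.033 0.035 0.037
 0.055 0.058 0.06  0.061 0.062 0.063 0.065]
0.47 [-0.     0.     0.001  0.001  0.002  0.003  0.004 
[... 7601 characters left out ...]
 0.4699 -0.0813  0.0687]
 [ 0.4679 -0.0762  0.0716]
 [ 0.4683 -0.0784  0.0746]
 [ 0.4676 -0.0812  0.0701]
 [ 0.4652 -0.0473  0.0677]
 [ 0.4656 -0.0761  0.0728]
 [ 0.4653 -0.0787  0.0704]
 [ 0.4652 -0.0812  0.0698]
 [ 0.4625 -0.0497  0.0663]
 [ 0.4629 -0.0763  0.0702]
 [ 0.4628 -0.0787  0.0699]
 [ 0.4633 -0.0808  0.0738]
 [ 0.4604 -0.0496  0.0686]
 [ 0.4608 -0.0519  0.0719]
 [ 0.4605 -0.0544  0.0695]
 [ 0.4596 -0.0767  0.0639]
 [ 0.4603 -0.0788  0.0691]
 [ 0.4605 -0.081   0.0711]
 [ 0.4581 -0.0496  0.0696]
 [ 0.4579 -0.0521  0.0682]
 [ 0.4582 -0.0544  0.0707]
 [ 0.4578 -0.0763  0.0687]
 [ 0.4577 -0.0788  0.0683]
 [ 0.4581 -0.081   0.071 ]
 [ 0.4557 -0.0495  0.0697]
 [ 0.4559 -0.0519  0.0711]]
```

```bash
cat >> h.py <<'E'
def to(p,yaw,n=""):
    from scipy.spatial.transform import Rotation as R
    s=bot.read_state();Rt=np.array(s["tcp_rot"]);c,q=np.cos(np.radians(yaw)),np.sin(np.radians(yaw))
    G=np.array([[c,q,0],[q,-c,0],[0,0,-1]])
    print(n,"shift",tool(p),"turn",R.from_matrix(Rt.T@G).as_rotvec(degrees=True))
E
python3 -c "
from h import *
to([.554,-.0475,.31],-3.7)"
```

```text
shift [ 0.5185 -0.4243 -0.0765] turn [ 0.0022 -0.0006 19.9596]
```

```bash
python3 -m jog '[[1,0,0,-0.04,0,0,0],[1,0.02,-0.016,-0.075,0,0,0],[1,0.05,-0.04,-0.08,0,0,0],[1,0.09,-0.074,-0.08,0,0,2],[1,0.13,-0.106,-0.08,0,0,4],[1,0.17,-0.139,-0.08,0,0,6],[1,0.21,-0.172,-0.08,0,0,8],[1,0.25,-0.205,-0.08,0,0,10],[1,0.29,-0.237,-0.08,0,0,12],[1,0.33,-0.27,-0.08,0,0,14],[1,0.37,-0.303,-0.08,0,0,16],[1,0.41,-0.336,-0.08,0,0,18],[1,0.45,-0.368,-0.08,0,0,20],[1,0.48,-0.393,-0.08,0,0,20],[1,0.5,-0.409,-0.08,0,0,20],[1,0.515,-0.421,-0.078,0,0,20],[1,0.5185,-0.4243,-0.0765,0,0,20],[1,0.5185,-0.4243,-0.0765,0,0,20],[1,0.5185,-0.4243,-0.0765,0,0,20]]'
python3 - <<'E'
from yaw import *
to([.554,-.0475,.235],-3.7)
im,W=cloud("wrist");cv2.imwrite("pics/w1.png",im)
x,y,z=W[...,0],W[...,1],W[...,2];near=np.hypot(x-.55,y+.05)<.08
rect(W[near&(z>.215)&(z<.26)],"grip")
rect(W[near&(z>.14)&(z<.165)],"rim")
dark=im.max(2)<70
rect(W[near&(z>.225)&(z<.26)&dark],"black")
print(models.tip_of("wrist","bail_grip")[:1],models.tip_of("wrist","pot")[:1])
E
```

```text
time_s: 3.78
position: [0.5535, -0.0483, 0.31]
tcp_rot: [[0.998, -0.066, -0.0], [-0.066, -0.998, -0.0], [-0.0, 0.0, -1.0]]
force: [-0.4, -0.5, 0.4]
opening: 1.0
grasp_force: 0.0
 shift [ 0.0004 -0.0008  0.075 ] turn [ 0.0166  0.0253 -0.1045]
grip 1646 c [564.7 -49.5] size [ 11.5 104.6] yawrect 86.4 pca -3.8 mean [ 0.5632 -0.0497  0.2431] zmax 0.2484
rim 2000 c [553.2 -53.8] size [132.  132.2] yawrect 43.0 pca 83.6 mean [ 0.5432 -0.055   0.1522] zmax 0.1649
black 740 c [552.9 -49.3] size [10.4 68.1] yawrect 86.4 pca -1.3 mean [ 0.5552 -0.05    0.2455] zmax 0.2484
[{'xyz': [0.5515, -0.0454, 0.2389], 'p': 0.7}] [{'xyz': [0.551, -0.0518, 0.07], 'p': 0.85}]
```

View pics/w1.png

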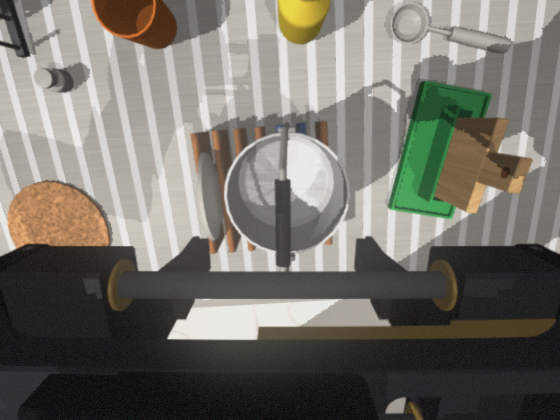

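The wrist picture shows the black grip at (283,222), centred between the fingers and parallel to them. I'll go down and close.

```bash
python3 -m jog '[[1,0,0.0008,0.02,0,0,0],[1,0,0.0008,0.045,0,0,0],[1,0,0.0008,0.065,0,0,0],[1,0,0.0008,0.075,0,0,0],[1,0,0.0008,0.075,0,0,0],[0.6,0,0.0008,0.075,0,0,0],[0.3,0,0.0008,0.075,0,0,0],[0.2,0,0.0008,0.075,0,0,0],[0,0,0.0008,0.075,0,0,0],[0,0,0.0008,0.075,0,0,0],[0,0,0.0008,0.075,0,0,0],[0,0,0.0008,0.075,0,0,0]]'
```

```text
time_s: 5.42
position: [0.5539, -0.0483, 0.235]
tcp_rot: [[0.998, -0.065, -0.0], [-0.065, -0.998, 0.0], [-0.0, 0.0, -1.0]]
force: [-0.2, 0.5, 1.0]
opening: 0.286
grasp_force: 0.0
```

```bash
python3 -m jog '[[0,0,0,0,0,0,0],[0,0,0,0,0,0,0],[0,0,0,0,0,0,0],[0,0,0,0,0,0,0]]'; python3 -m jog '[[0,0,0,-0.003,0,0,0],[0,0,0,-0.01,0,0,0],[0,0,0,-0.02,0,0,0],[0,0,0,-0.03,0,0,0],[0,0,0,-0.045,0,0,0],[0,0,0,-0.06,0,0,0],[0,0,0,-0.075,0,0,0],[0,0,0,-0.09,0,0,0],[0,0,0,-0.1,0,0,0],[0,0,0,-0.107,0,0,0],[0,0,0,-0.11,0,0,0],[0,0,0,-0.11,0,0,0],[0,0,0,-0.11,0,0,0],[0,0,0,-0.11,0,0,0]]'
```

```text
time_s: 5.92
position: [0.5539, -0.0483, 0.235]
tcp_rot: [[0.998, -0.065, -0.0], [-0.065, -0.998, -0.0], [-0.0, 0.0, -1.0]]
force: [0.5, 0.6, 0.2]
opening: 0.125
grasp_force: 30.0
time_s: 7.68
position: [0.5537, -0.0482, 0.3446]
tcp_rot: [[0.998, -0.065, -0.001], [-0.065, -0.998, 0.0], [-0.001, -0.0, -1.0]]
force: [-0.1, 0.8, -4.4]
opening: 0.124
grasp_force: 30.0
```

```bash
python3 -m jog '[[0,-0.001,-0.003,0,0,0,0],[0,-0.003,-0.011,0,0,0,0],[0,-0.006,-0.024,0,0,0,0],[0,-0.011,-0.042,0,0,0,0],[0,-0.017,-0.065,0,0,0,0],[0,-0.024,-0.093,0,0,0,0],[0,-0.032,-0.124,0,0,0,0],[0,-0.04,-0.157,0,0,0,0],[0,-0.0485,-0.19,0,0,0,0],[0,-0.057,-0.223,0,0,0,0],[0,-0.065,-0.256,0,0,0,0],[0,-0.073,-0.287,0,0,0,0],[0,-0.08,-0.315,0,0,0,0],[0,-0.086,-0.338,0,0,0,0],[0,-0.091,-0.356,0,0,0,0],[0,-0.094,-0.369,0,0,0,0],[0,-0.096,-0.377,0,0,0,0],[0,-0.097,-0.38,0,0,0,0],[0,-0.097,-0.38,0,0,0,0],[0,-0.097,-0.38,0,0,0,0]]'
python3 - <<'E'
from yaw import *
im,W=cloud("top");x,y,z=W[...,0],W[...,1],W[...,2]
cv2.imwrite("pics/s2.png",viewer.capture("scene")[0][120:360,330:530].repeat(3,0).repeat(3,1)[:600])
im,W2=cloud("scene");W=np.concatenate([W.reshape(-1,3),W2.reshape(-1,3)])
x,y,z=W.T
P=W[(np.hypot(x-.48,y-.332)<.1)&(z>.16)&(z<.22)];rect(P,"pot lower")
rect(W[(np.hypot(x-.48,y-.332)<.13)&(z>.1)&(z<.26)],"potall");print(P[:,2].min(),W[(np.hypot(x-.48,y-.332)<.13)&(z>.1),2].min())
print(models.tip_of("scene","pot")[:1],models.tip_of("scene","mat")[:1])
E
```

```text
time_s: 10.18
position: [0.4821, 0.3367, 0.345]
tcp_rot: [[0.998, -0.066, -0.0], [-0.066, -0.998, -0.0], [-0.0, 0.0, -1.0]]
force: [0.2, 0.8, -4.3]
opening: 0.131
grasp_force: 30.0
pot lower 3780 c [481.7 332.7] size [131.  129.9] yawrect 25.1 pca 4.2 mean [0.4757 0.3361 0.1934] zmax 0.22
potall 6009 c [481.  332.3] size [132.9 133.9] yawrect 54.8 pca -9.3 mean [0.4783 0.3332 0.2107] zmax 0.26
0.1791276035666407 0.1791276035666407
[{'xyz': [0.4797, 0.3345, 0.1808], 'p': 0.85}] [{'xyz': [0.4738, 0.3293, 0.0076], 'p': 0.9}]
```

View pics/s2.png

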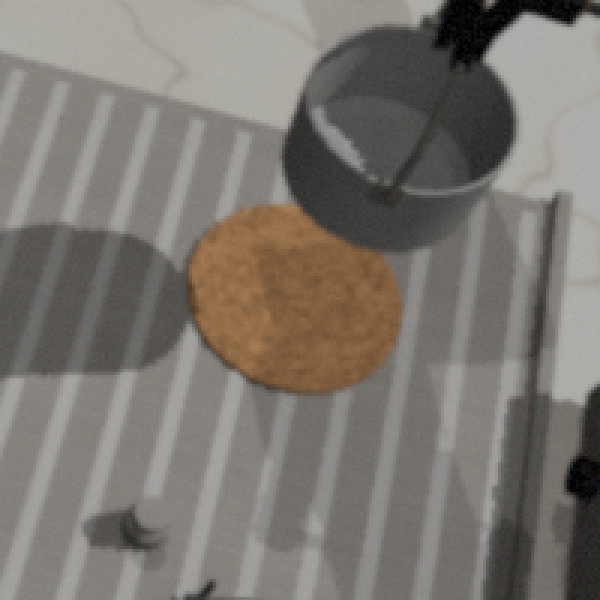

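The pot hangs level, about 1 mm from the mat's centre, with its bottom at z 0.179. I'll lower it.

```bash
python3 -m jog '[[0,0,0,0.003,0,0,0],[0,0,0,0.01,0,0,0],[0,0,0,0.022,0,0,0],[0,0,0,0.037,0,0,0],[0,0,0,0.054,0,0,0],[0,0,0,0.071,0,0,0],[0,0,0,0.088,0,0,0],[0,0,0,0.105,0,0,0],[0,0,0,0.12,0,0,0],[0,0,0,0.133,0,0,0],[0,0,0,0.144,0,0,0],[0,0,0,0.152,0,0,0],[0,0,0,0.157,0,0,0],[0,0,0,0.16,0,0,0],[0,0,0,0.162,0,0,0],[0,0,0,0.164,0,0,0],[0,0,0,0.165,0,0,0],[0,0,0,0.165,0,0,0]]'; python3 -m jog '[[0,0,0,0.001,0,0,0],[0,0,0,0.002,0,0,0],[0,0,0,0.002,0,0,0]]'
```

```text
time_s: 12.68
position: [0.4819, 0.3373, 0.1801]
tcp_rot: [[0.998, -0.065, 0.0], [-0.065, -0.998, -0.0], [0.0, 0.0, -1.0]]
force: [-0.3, 0.2, -4.3]
opening: 0.125
grasp_force: 30.0
time_s: 13.05
position: [0.4818, 0.3372, 0.178]
tcp_rot: [[0.998, -0.065, -0.0], [-0.065, -0.998, -0.0], [-0.0, 0.0, -1.0]]
force: [-0.3, 0.0, -4.6]
opening: 0.125
grasp_force: 30.0
```

```bash
python3 -m jog '[[0,0,0,0.001,0,0,0],[0,0,0,0.002,0,0,0],[0,0,0,0.002,0,0,0]]';python3 -m jog '[[0,0,0,0.001,0,0,0],[0,0,0,0.0015,0,0,0],[0,0,0,0.0015,0,0,0]]'
```

```text
time_s: 13.42
position: [0.4822, 0.3375, 0.1762]
tcp_rot: [[0.998, -0.065, 0.001], [-0.065, -0.998, 0.0], [0.001, -0.001, -1.0]]
force: [0.4, -0.1, -3.3]
opening: 0.125
grasp_force: 30.0
time_s: 13.8
position: [0.4824, 0.3378, 0.176]
tcp_rot: [[0.998, -0.065, 0.002], [-0.065, -0.998, 0.001], [0.002, -0.001, -1.0]]
force: [-1.6, 0.7, 3.8]
opening: 0.125
grasp_force: 30.0
```

```bash
python3 -m jog '[[0.2,0,0,0,0,0,0],[0.4,0,0,0,0,0,0],[0.6,0,0,0,0,0,0],[0.8,0,0,0,0,0,0],[1,0,0,0,0,0,0],[1,0,0,0,0,0,0],[1,0,0,0,0,0,0],[1,0,0,0,0,0,0],[1,0,0,0,0,0,0],[1,0,0,-0.01,0,0,0],[1,0,0,-0.035,0,0,0],[1,0,0,-0.065,0,0,0],[1,0,0,-0.1,0,0,0],[1,0,0,-0.13,0,0,0],[1,0,0,-0.14,0,0,0],[1,0,0,-0.14,0,0,0]]'
python3 - <<'E'
from yaw import *
im,W=cloud("scene");cv2.imwrite("pics/s3.png",im)
_,W2=cloud("top");W=np.concatenate([W.reshape(-1,3),W2.reshape(-1,3)]);x,y,z=W.T
for a,b in((.04,.06),(.06,.085),(.085,.1)): rect(W[(np.hypot(x-.48,y-.332)<.1)&(z>a)&(z<b)],"pot")
print(models.tip_of("top","pot")[:1])
to([.565,-.2810,.31],-13.3)
E
```

```text
time_s: 15.8
position: [0.4819, 0.3373, 0.315]
tcp_rot: [[0.998, -0.065, 0.001], [-0.065, -0.998, 0.0], [0.001, -0.0, -1.0]]
force: [0.3, -0.1, -0.2]
opening: 0.998
grasp_force: 0.0
pot 703 c [481.7 332.7] size [130.8 131. ] yawrect 67.1 pca -22.6 mean [0.4803 0.332  0.0503] zmax 0.0599
pot 957 c [482.  332.8] size [132.5 132.4] yawrect 65.3 pca -18.5 mean [0.4823 0.3324 0.0726] zmax 0.085
pot 799 c [481.  333.9] size [133.7 134.9] yawrect 40.6 pca -4.6 mean [0.4823 0.3306 0.0932] zmax 0.1
[{'xyz': [0.476, 0.3359, 0.0121], 'p': 0.78}]
 shift [0.1241 0.6111 0.0036] turn [0.0973 0.1518 9.5553]
```

View pics/s3.png

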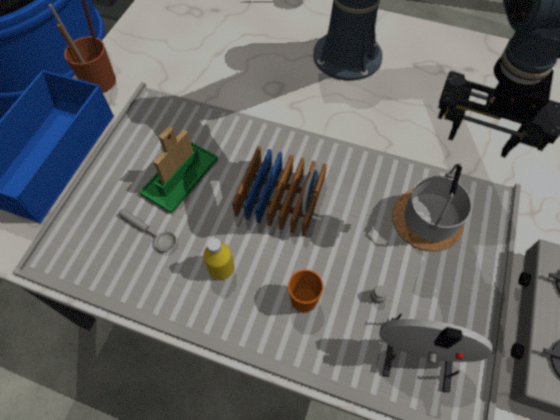

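The pot stands upright on the mat (440,205) and the rack is now clear. I'll measure the slot, then go to the board.

```bash
cat > rack.py <<'E'
from yaw import *
def slats(cams,lo=.058,hi=.075):
    for c in cams:
        im,W=cloud(c);x,y,z=W[...,0],W[...,1],W[...,2];b=im.astype(int)
        for n,ys in(("slatA",-.0775),("slatB",-.0495),("brown-",-.1055),("brown+",-.0215)):
            m=(abs(y-ys-.019*(x-.54))<.011)&(abs(x-.54)<.083)&(z>lo)&(z<hi)
            P=W[m]
            if len(P)<20: print(c,n,len(P));continue
            f=np.polyfit(P[:,0]-.54,P[:,1],1);print(c,n,len(P),"y@.54",f[1].round(4),"yaw",np.degrees(f[0]).round(2),"x",np.percentile(P[:,0],[1,99]),"colour",b[m].mean(0).round(),"ztop",np.percentile(P[:,2],90).round(4))
E
python3 -c "
from rack import *
slats(('scene','top'))"
python3 -m jog '[[1,0.001,0.006,0,0,0,0],[1,0.005,0.025,0,0,0,0],[1,0.012,0.055,0,0,0,0],[1,0.02,0.095,0,0,0,1],[1,0.029,0.14,0,0,0,2],[1,0.038,0.185,0,0,0,3],[1,0.047,0.23,0,0,0,4],[1,0.056,0.275,0,0,0,5],[1,0.065,0.32,0,0,0,6],[1,0.074,0.365,0,0,0,7],[1,0.083,0.41,0,0,0,8],[1,0.092,0.455,0,0,0,9],[1,0.101,0.5,0,0,0,9.5],[1,0.11,0.54,0,0,0,9.5],[1,0.118,0.575,0,0,0,9.5],[1,0.122,0.6,0.002,0,0,9.5],[1,0.124,0.61,0.003,0,0,9.5],[1,0.124,0.611,0.0035,0,0,9.5],[1,0.124,0.611,0.0035,0,0,9.5]]'
python3 - <<'E'
from yaw import *
im,W=cloud("wrist");cv2.imwrite("pics/w4.png",im)
x,y,z=W[...,0],W[...,1],W[...,2];near=np.hypot(x-.565,y+.282)<.09
rect(W[near&(z>.14)&(z<.2)],"tab")
rect(W[near&(z>.175)&(z<.19)],"tabtop")
rect(W[near&(z>.12)&(z<.134)],"shoulder")
print(models.tip_of("wrist","board_tab")[:1],models.tip_of("wrist","board")[:1])
E
```

```text
scene slatA 302 y@.54 -0.0771 yaw 1.07 x [0.458  0.6213] colour [66. 41. 23.] ztop 0.0715
scene slatB 302 y@.54 -0.0492 yaw 0.83 x [0.4579 0.6226] colour [75. 46. 26.] ztop 0.0718
scene brown- 304 y@.54 -0.1049 yaw 1.06 x [0.4597 0.62  ] colour [30. 50. 73.] ztop 0.0711
scene brown+ 299 y@.54 -0.0213 yaw 1.0 x [0.4592 0.6222] colour [35. 60. 88.] ztop 0.0713
top slatA 293 y@.54 -0.0775 yaw 1.14 x [0.4586 0.6207] colour [62. 44. 38.] ztop 0.0721
top slatB 286 y@.54 -0.0498 yaw 1.02 x [0.4599 0.6208] colour [72. 49. 40.] ztop 0.072
top brown- 303 y@.54 -0.1054 yaw 1.11 x [0.458  0.6206] colour [40. 52. 73.] ztop 0.0718
top brown+ 277 y@.54 -0.0219 yaw 1.26 x [0.4585 0.621 ] colour [47. 63. 91.] ztop 0.0722
time_s: 18.42
position: [0.5656, -0.2793, 0.311]
tcp_rot: [[0.974, -0.228, -0.001], [-0.228, -0.974, 0.001], [-0.001, -0.001, -1.0]]
force: [-1.5, 0.3, -0.6]
opening: 0.999
grasp_force: 0.0
tab 589 c [ 565.8 -282.2] size [13.9 36.4] yawrect 76.5 pca -13.1 mean [ 0.569  -0.283   0.1774] zmax 0.1827
tabtop 500 c [ 565.7 -282.3] size [13.  36.4] yawrect 76.6 pca -13.3 mean [ 0.5665 -0.2824  0.1806] zmax 0.1827
shoulder 612 c [ 566.4 -282.3] size [ 13.6 108.3] yawrect 77.2 pca -12.8 mean [ 0.5788 -0.2852  0.1306] zmax 0.1331
[{'xyz': [0.5642, -0.2827, 0.1632], 'p': 0.71}] [{'xyz': [0.5627, -0.2857, 0.0155], 'p': 0.87}]
```

View pics/w4.png

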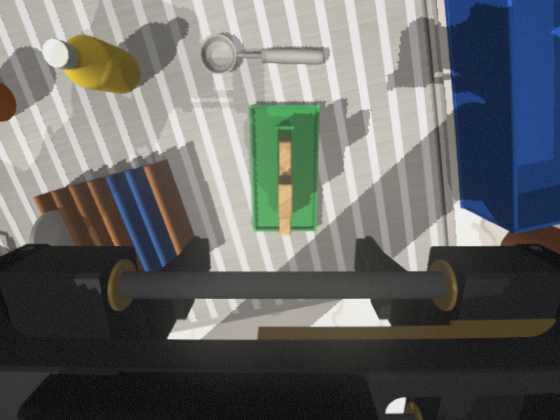

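The tab is at (285,185), midway between the fingers and square to them. I'll go down with a 3 mm correction and pinch.

```bash
python3 -m jog '[[1,0.001,0.003,0.01,0,0,0],[1,0.001,0.003,0.035,0,0,0],[1,0.001,0.003,0.065,0,0,0],[1,0.001,0.003,0.095,0,0,0],[1,0.001,0.003,0.125,0,0,0],[1,0.001,0.003,0.147,0,0,0],[1,0.001,0.003,0.157,0,0,0],[0.5,0.001,0.003,0.157,0,0,0],[0,0.001,0.003,0.157,0,0,0],[0,0.001,0.003,0.157,0,0,0],[0,0.001,0.003,0.157,0,0,0],[0,0.001,0.003,0.157,0,0,0],[0,0.001,0.003,0.157,0,0,0],[0,0.001,0.003,0.157,0,0,0],[0,0.001,0.003,0.157,0,0,0],[0,0.001,0.003,0.157,0,0,0],[0,0.001,0.003,0.157,0,0,0]]'
```

```text
time_s: 20.7
position: [0.5661, -0.2836, 0.154]
tcp_rot: [[0.973, -0.229, -0.0], [-0.229, -0.973, 0.0], [-0.0, -0.0, -1.0]]
force: [0.1, -0.3, -0.3]
opening: 0.156
grasp_force: 30.0
```

```bash
python3 -m jog '[[0,0,0,-0.003,0,0,0],[0,0,0,-0.01,0,0,0],[0,0,0,-0.02,0,0,0],[0,0,0,-0.033,0,0,0],[0,0,0,-0.048,0,0,0],[0,0,0,-0.063,0,0,0],[0,0,0,-0.078,0,0,0],[0,0,0,-0.093,0,0,0],[0,0,0,-0.106,0,0,0],[0,0,0,-0.115,0,0,0],[0,0,0,-0.12,0,0,0],[0,0,0,-0.12,0,0,0],[0,0,0,-0.12,0,0,0]]'
cat > board.py <<'E'
from yaw import *
def board(cams,save=None):
    s=bot.read_state();t=np.array(s["position"])
    for c in cams:
        im,W=cloud(c)
        if save: cv2.imwrite(save+c+".png",im)
        W=W.reshape(-1,3);L=(W-t)@np.array(s["tcp_rot"])
        # board region in the tool frame: z 0.02..0.16 below TCP
        m=(abs(L[:,1])<.03)&(abs(L[:,0])<.08)&(L[:,2]>.025)&(L[:,2]<.136)
        P=L[m];print(c,len(P))
        if len(P)<30: continue
        A=np.c_[P[:,0],P[:,2]-.02,np.ones(len(P))];k=np.median(P[:,1]);
        f=np.linalg.lstsq(A,P[:,1],rcond=None)[0];print(" plane y= %.4f*x+%.4f*z+%.4f"%tuple(f),"x",np.percentile(P[:,0],[1,99]),"y",np.percentile(P[:,1],[2,50,98]),"zmax",P[:,2].max(),"res",np.std(P[:,1]-A@f))
E
python3 -c "
from board import *
board(('scene','top','wrist'))
s=bot.read_state();print(s['position'])
to([.541,-.064,.275],1.05)"
```

```text
time_s: 22.32
position: [0.5658, -0.2835, 0.2734]
tcp_rot: [[0.973, -0.229, -0.001], [-0.229, -0.973, 0.001], [-0.001, -0.001, -1.0]]
force: [1.1, -0.7, -1.7]
opening: 0.16
grasp_force: 30.0
scene 1459
 plane y= 0.0220*x+-0.0082*z+-0.0057 x [-0.056   0.0528] y [-0.0086 -0.0064  0.0028] zmax 0.13580311522196695 res 0.002074186506202193
top 220
 plane y= -0.0062*x+-0.0259*z+-0.0065 x [-0.0559  0.0527] y [-0.0091 -0.0079  0.0011] zmax 0.132608508261512 res 0.0018311793083841414
wrist 310
 plane y= 0.1186*x+-0.0021*z+-0.0063 x [0.0283 0.0543] y [-0.0067 -0.0001  0.0068] zmax 0.1347688455236994 res 0.0040494445717294625
[ 0.5659 -0.2835  0.2735]
 shift [-0.0745 -0.208  -0.0013] turn [ -0.0325   0.0553 -14.2908]
```

```bash
python3 -m jog '[[0,-0.001,-0.003,0,0,0,0],[0,-0.004,-0.011,0,0,0,-1],[0,-0.009,-0.024,0,0,0,-2],[0,-0.015,-0.042,0,0,0,-3.5],[0,-0.023,-0.064,0,0,0,-5],[0,-0.031,-0.088,0,0,0,-6.5],[0,-0.04,-0.112,0,0,0,-8],[0,-0.049,-0.136,0,0,0,-9.5],[0,-0.057,-0.159,0,0,0,-11],[0,-0.064,-0.179,0,0,0,-12.5],[0,-0.069,-0.194,0,0,0,-13.5],[0,-0.073,-0.203,0,0,0,-14.2],[0,-0.0745,-0.2075,0,0,0,-14.3],[0,-0.0745,-0.208,0,0,0,-14.3],[0,-0.0745,-0.208,0,0,0,-14.3],[0,-0.0745,-0.208,0,0,0,-14.3]]'
python3 -c "
from board import *
board(('scene','top','wrist'),'pics/b5')
to([.5415,-.0635,.275],1.05)"
```

```text
time_s: 24.48
position: [0.5413, -0.0647, 0.274]
tcp_rot: [[1.0, 0.018, 0.0], [0.018, -1.0, -0.0], [0.0, 0.0, -1.0]]
force: [-0.6, -0.9, -1.5]
opening: 0.156
grasp_force: 30.0
scene 780
 plane y= 0.0515*x+-0.0057*z+-0.0066 x [-0.0538  0.0535] y [-0.0087 -0.0077  0.0043] zmax 0.13563111967726801 res 0.002982942686467287
top 10
wrist 314
 plane y= 0.0873*x+-0.0002*z+-0.0047 x [0.0275 0.054 ] y [-0.0067 -0.0001  0.0067] zmax 0.13497399293092854 res 0.004029066262200236
 shift [ 0.0003 -0.001  -0.001 ] turn [ 0.0043  0.0016 -0.0198]
```

View pics/b5wrist.png

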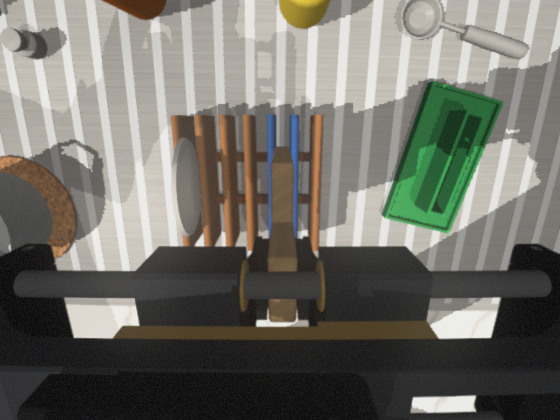

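The board (282,180) is above the gap between the blue slats (270 and 294). I'll check the offset within this one camera.

```bash
python3 - <<'E'
from rack import *
slats(("wrist",))
s=bot.read_state();im,W=cloud("wrist");L=(W.reshape(-1,3)-s["position"])@np.array(s["tcp_rot"])
for lo,hi in((.03,.04),(.04,.05),(.05,.06)):
    P=L[(abs(L[:,1])<.02)&(L[:,0]>lo)&(L[:,0]<hi)&(L[:,2]>.015)&(L[:,2]<.034)];print(lo,len(P),np.percentile(P[:,1],[3,97]) if len(P)>5 else "")
print(s["position"])
E
```

```text
wrist slatA 733 y@.54 -0.0808 yaw 2.29 x [0.4778 0.6223] colour [140.  95.  71.] ztop 0.0713
wrist slatB 517 y@.54 -0.0493 yaw -1.32 x [0.4776 0.622 ] colour [136.  94.  71.] ztop 0.0711
wrist brown- 1154 y@.54 -0.1067 yaw 0.99 x [0.46   0.6218] colour [ 77. 112. 159.] ztop 0.0712
wrist brown+ 1088 y@.54 -0.0251 yaw 0.77 x [0.4611 0.6215] colour [ 67.  99. 140.] ztop 0.0712
0.03 369 [-0.0065  0.0068]
0.04 381 [-0.0063  0.0068]
0.05 190 [-0.0058  0.0068]
[ 0.5412 -0.0644  0.274 ]
```

```bash
python3 - <<'E'
from rack import *
im,W=cloud("wrist");x,y,z=W[...,0],W[...,1],W[...,2]
for lo,hi in((.60,.61),(.61,.622)):
    out=[]
    for k in range(-3,4):
        yc=-.0215+.028*k+.02*(lo+.005-.54)+.0
        m=(abs(y-yc)<.010)&(x>lo)&(x<hi)&(z>.064)&(z<.075);out.append((m.sum(),*np.round(np.percentile(y[m],[3,50,97]),4)) if m.sum()>5 else 0)
    print(lo,out)
E
```

```text
0.6 [(np.int64(80), np.float64(-0.111), np.float64(-0.1058), np.float64(-0.1015)), (np.int64(73), np.float64(-0.0827), np.float64(-0.0779), np.float64(-0.0734)), (np.int64(66), np.float64(-0.0557), np.float64(-0.0512), np.float64(-0.0476)), (np.int64(81), np.float64(-0.0286), np.float64(-0.0244), np.float64(-0.0195)), (np.int64(80), np.float64(-0.0004), np.float64(0.0035), np.float64(0.0087)), (np.int64(84), np.float64(0.0276), np.float64(0.0315), np.float64(0.0367)), (np.int64(84), np.float64(0.056), np.float64(0.0593), np.float64(0.0649))]
0.61 [(np.int64(97), np.float64(-0.1102), np.float64(-0.1054), np.float64(-0.1013)), (np.int64(91), np.float64(-0.0824), np.float64(-0.0777), np.float64(-0.0733)), (np.int64(88), np.float64(-0.0557), np.float64(-0.0511), np.float64(-0.047)), (np.int64(93), np.float64(-0.0278), np.float64(-0.0235), np.float64(-0.0185)), (np.int64(88), np.float64(0.0001), np.float64(0.0042), np.float64(0.0092)), (np.int64(100), np.float64(0.0281), np.float64(0.0318), np.float64(0.0374)), (np.int64(101), np.float64(0.0562), np.float64(0.0599), np.float64(0.0653))]
```

```bash
python3 -m jog '[[0,0,0.0005,0.005,0,0,0],[0,0,0.0005,0.015,0,0,0],[0,0,0.0005,0.028,0,0,0],[0,0,0.0005,0.042,0,0,0],[0,0,0.0005,0.053,0,0,0],[0,0,0.0005,0.06,0,0,0],[0,0,0.0005,0.063,0,0,0],[0,0,0.0005,0.066,0,0,0],[0,0,0.0005,0.069,0,0,0],[0,0,0.0005,0.072,0,0,0],[0,0,0.0005,0.072,0,0,0],[0,0,0.0005,0.072,0,0,0]]'; python3 -c "
from h import *
s=bot.read_state();print(s['force'],s['moment'],s['position'])"
```

```text
time_s: 26.28
position: [0.5413, -0.0646, 0.2021]
tcp_rot: [[1.0, 0.019, 0.0], [0.019, -1.0, -0.0], [0.0, 0.0, -1.0]]
force: [-0.4, -0.2, -1.9]
opening: 0.159
grasp_force: 30.0
[-0.3865 -0.1826 -1.8924] [0.0373 0.0286 0.0414] [ 0.5413 -0.0646  0.2021]
```

No contact yet, and the lower edge is just inside the slat tops. I'll go on slowly.

```bash
python3 -m jog '[[0,0,0,0.003,0,0,0],[0,0,0,0.006,0,0,0],[0,0,0,0.009,0,0,0],[0,0,0,0.012,0,0,0],[0,0,0,0.012,0,0,0]]'; python3 -c "
from board import *
s=bot.read_state();print(s['force'],s['moment'],s['position'])
board(('scene',),'pics/b6')
im=cv2.imread('pics/b6scene.png');cv2.imwrite('pics/b6c.png',cv2.resize(im[110:260,190:360],None,fx=4,fy=4,interpolation=2))"
```

```text
time_s: 26.9
position: [0.541, -0.0646, 0.1897]
tcp_rot: [[1.0, 0.018, -0.001], [0.018, -1.0, 0.0], [-0.001, -0.0, -1.0]]
force: [0.4, 0.1, -2.1]
opening: 0.158
grasp_force: 30.0
[ 0.422   0.1375 -2.1066] [0.0496 0.0737 0.0802] [ 0.541  -0.0646  0.1897]
scene 984
 plane y= 0.0927*x+-0.0342*z+-0.0062 x [-0.0733  0.0777] y [-0.0193 -0.008   0.0158] zmax 0.13595863544792033 res 0.0074982414812470215
```

View pics/b6c.png

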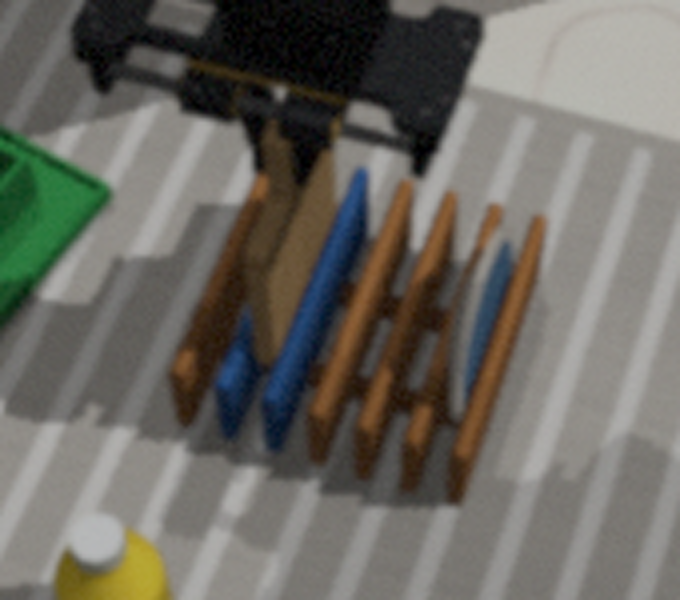

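The crop shows the board entering between the two blue slats, with no side force. I'll lower it to the floor.

```bash
python3 -m jog '[[0,0,0,0.004,0,0,0],[0,0,0,0.01,0,0,0],[0,0,0,0.016,0,0,0],[0,0,0,0.022,0,0,0],[0,0,0,0.027,0,0,0],[0,0,0,0.03,0,0,0],[0,0,0,0.03,0,0,0]]'; python3 -m jog '[[0,0,0,0.001,0,0,0],[0,0,0,0.002,0,0,0],[0,0,0,0.002,0,0,0]]'; python3 -m jog '[[0,0,0,0.001,0,0,0],[0,0,0,0.002,0,0,0],[0,0,0,0.002,0,0,0]]'
```

```text
time_s: 27.82
position: [0.5411, -0.0646, 0.1598]
tcp_rot: [[1.0, 0.019, -0.001], [0.019, -1.0, 0.0], [-0.001, -0.0, -1.0]]
force: [0.4, 0.1, -0.4]
opening: 0.159
grasp_force: 30.0
time_s: 28.2
position: [0.5412, -0.0646, 0.1581]
tcp_rot: [[1.0, 0.019, -0.0], [0.019, -1.0, 0.0], [-0.0, -0.0, -1.0]]
force: [1.0, -1.2, -1.6]
opening: 0.162
grasp_force: 30.0
time_s: 28.58
position: [0.5412, -0.0646, 0.156]
tcp_rot: [[1.0, 0.019, -0.0], [0.019, -1.0, 0.0], [-0.0, -0.0, -1.0]]
force: [-0.1, -0.4, -2.1]
opening: 0.16
grasp_force: 30.0
```

```bash
python3 -m jog '[[0,0,0,0.001,0,0,0],[0,0,0,0.001,0,0,0]]'; python3 -m jog '[[0,0,0,0.001,0,0,0],[0,0,0,0.001,0,0,0]]'
```

```text
time_s: 28.82
position: [0.5413, -0.0647, 0.1559]
tcp_rot: [[1.0, 0.019, 0.0], [0.019, -1.0, -0.0], [0.0, 0.0, -1.0]]
force: [-1.6, 1.3, 4.9]
opening: 0.153
grasp_force: 30.0
time_s: 29.08
position: [0.5414, -0.0647, 0.1559]
tcp_rot: [[1.0, 0.019, 0.001], [0.019, -1.0, -0.0], [0.001, 0.0, -1.0]]
force: [-3.0, 0.4, 11.2]
opening: 0.159
grasp_force: 30.0
```

The floor contact is at TCP 0.156, as predicted. I'll release and lift away.

```bash
python3 -m jog '[[0,0,0,-0.001,0,0,0],[0.2,0,0,-0.001,0,0,0],[0.35,0,0,-0.001,0,0,0],[0.5,0,0,-0.001,0,0,0],[0.6,0,0,-0.001,0,0,0],[0.6,0,0,-0.001,0,0,0],[0.6,0,0,-0.001,0,0,0],[0.6,0,0,-0.001,0,0,0],[0.6,0,0,-0.01,0,0,0],[0.6,0,0,-0.03,0,0,0],[0.6,0,0,-0.06,0,0,0],[0.6,0,0,-0.1,0,0,0],[0.6,0,0,-0.14,0,0,0],[0.6,0,0,-0.17,0,0,0],[0.6,0,0,-0.18,0,0,0],[0.6,0,0,-0.18,0,0,0],[0.6,0,0,-0.18,0,0,0],[0.6,0,0,-0.18,0,0,0]]'
python3 - <<'E'
from yaw import *
im,_=cloud("scene");cv2.imwrite("pics/f.png",im)
im,W=cloud("wrist");x,y,z=W[...,0],W[...,1],W[...,2];near=(abs(x-.54)<.09)&(abs(y+.065)<.05)
rect(W[near&(z>.11)&(z<.14)],"shoulder");rect(W[near&(z>.168)&(z<.2)],"tabtop")
E
```

```text
time_s: 31.32
position: [0.5406, -0.0645, 0.3326]
tcp_rot: [[1.0, 0.018, -0.003], [0.018, -1.0, 0.001], [-0.003, -0.001, -1.0]]
force: [0.3, -0.5, 0.6]
opening: 0.6
grasp_force: 0.0
shoulder 589 c [541.3 -64.3] size [109.   13.9] yawrect 1.3 pca 1.1 mean [ 0.5524 -0.0644  0.1324] zmax 0.1382
tabtop 481 c [541.1 -64.7] size [35.3 13.9] yawrect 1.1 pca 0.9 mean [ 0.5422 -0.0647  0.1822] zmax 0.1848
```

View pics/f.png

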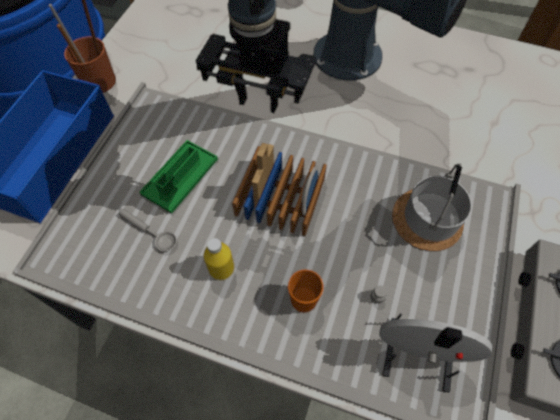

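The board stands upright in the blue slot (262,170), centred and in line. The pot is on the mat (440,205), everything else is untouched, and the gripper is clear.

```bash
python3 -c "
from rig import workorder
print(workorder.hand_in())"
```

```text
the job is handed in; nothing more can be done
None
```

The job is handed in at about 31 s on the clock: the pot stands upright on the mat about 2 mm off its centre, the board is fully down and in line between the blue slats, and nothing else looked moved in the last picture; the hand-in returned no verdict.

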